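Release the lino block from the carving clamp

ROBOT

A 6-joint arm with a two-finger parallel gripper is mounted at the origin on the work surface; the furniture and walls round the work are solid. World frame = base frame: x ahead of the robot, y to its left, z up, the work surface at z = 0. Lengths are in m, angles in rad, forces in N, time in s.
With the tool pointing down it reaches from about 0.375 to 0.9 m from the base axis. Payload 3.1 kg.
Tool frame: the origin (TCP) lies midway between the tips of the shut fingers; the grasp point (between the pads) lies 19 mm behind it (manip.hold_point_z is the distance from the TCP to the grasp point, in m); x points along the fingers, y is the direction in which the jaws open and shut, and the axes are right-handed (so a half turn about x gives the same grasp; the last joint's range is limited). The gripper opens to 85 mm and grips with 20 to 120 N. Pads are 22 mm wide; open, the fingers measure 114 mm over their backs; the gripper's body (76 mm by 85 mm) begins 54 mm behind the grasp point. The pads swing forward as they close: fully open they stand 13 mm farther back than shut.
Start: joints at [1.073, 0.527, 1.433, -0, 1.181, -0.178], TCP at [0.196, 0.593, 0.231] pointing down, gripper open.
Joint ranges: [-3.08, 3.08], [-0.75, 2.2], [0.22, 2.44], [-1.43, 4.57], [0, 2.65], [-2.85, 2.85]. Speed limits (rad/s): [2.79, 2.79, 3.14, 3.14, 3.14, 3.14].

INTERFACE

Orientations are given as a unit quaternion [x, y, z, w].
In Python, from station import manip, snapshot gives the robot as it stands.
- The arm moves only by the tool play_rows, never from a script. Its argument "series" is a list of rows, each a list of 4 numbers: the shift along the tool's x, y, z in m, then the turn about the tool's x in degrees. In form: [[tx, ty, tz, spin], ...]. A call has 1 to 20 rows; each row is the pose to reach, as a shift and turn from the pose measured when the call began, along the tool's axes at that moment; what a row does not reach only later rows make up. A row lasts 1/10 s, in which the tool goes at most 50 mm and 8.59 degrees, less where a joint would pass 70% of its speed; a pose out of reach is approached as far as the arm can. A call with a gripper value outside its range is refused whole. "claw" is the opening in per cent of the stroke, from 0 (shut) to 100 (fully open), set as the call begins (left out, the last holds). The fingers move at their own pace and stop on an object; "force" is the grip in N (left out, the last holds). Time passes only in rows, so rows that repeat a pose let the fingers close. It gives the time, the measured TCP pose, the force and the opening at its end, in the units of the state.
- manip.sense(): the state, without advancing time (a new reading comes with each control period).
- snapshot(name): name is "scene" or "top" or "wrist"; returns a dict with "image" (400x640x3 uint8, blue, green, red), "depth" (400x640 float32, m along the optical axis (not along the pixel's ray), 0 where there is no reading), "fov_y" (degrees; the focal length in pixels is half the picture's height over the tangent of half this angle, whatever the lens; pixels are square), "cx", "cy" (the principal point, pixels), "R" (3x3) and "t" (3): a world point X has camera coordinates R X + t. Camera axes: x right, y down, z forward; pixel columns grow to the right and rows downward; lengths in m; the calibration is good to about 2 mm. A picture is of the moment at which its call begins.
- manip.sign_off(): hands the job in, once; it reports no verdict.
The state is a dict: "t": time; "q": joint angles; "qd": joint speeds; "tau": joint torques, N m; "tcp_pos": TCP position; "tool_rot": TCP orientation; "force": force on the tool from outside, world axes, zero at the start; "ft_torque": the same for the moment, N m; "finger_gap": opening from 0.0 (shut) to 1.0 (fully open).
Only numpy, scipy, OpenCV 4.12 (cv2) and the standard library are available. Lean on these libraries where they do the work, as an engineer would, in place of code of your own. Each camera call takes 0.05 s, during which the arm holds its last target.

TASK

The carved lino block is clamped on the carving bed. Lift the red spring clamp arm past its hold-open point so that it stands open by itself, then slide the block along the bed, without lifting it off, until it rests against the blue end stop, pushing it home gently. Leave the clamp standing open, the block against the stop, and the ink bottle, ink roller and paint tube where they are.

Things in the scene. Friction and masses are not known exactly. Their poses are not given: they have to be found in the camera images.
- clamp_bed: Fixed pale wooden carving bed. Origin on the table under its middle; x across it, away from the robot; y along it to the blue end stop; z up. 92 (x) by 226 (y), top 18 above the table. A dark rail on each long edge, 6.5 wide, 7 above the bed top, leaves a channel 79 wide. Clamp foot and steel cheeks behind the far rail: x 42 to 81, y -82 to -30, up to 58 above the table (all mm).
- open_end (a point): Middle of the bed's open end, at bed y = -113 mm, at the height of the bed top (18 mm above the table). No stop or rail across this end; free table beyond it.
- stop_face (a point): Middle of the end stop's face that the block is to meet, at bed y = +104 mm. The blue stop is 79 mm wide, 9 mm thick and stands 14 mm above the bed top; rigid.
- clamp_arm (a joint): Angle of the red clamp arm (rad): about 0 clamping the block, growing as its handle rises and swings away from the robot, 1.75 fully open at its stop. A spring pulls it shut below the hold-open point at about 1.05; beyond that it pulls it open and holds it there. Lifting at the handle takes about 8 N at first, less further up; from 1.25 it swings open by itself in under a second.
- clamp_hinge (a point): Hinge axis of the clamp arm, at bed x = +55, y = -56 mm, 48 mm above the table; the axis runs along the bed's y. Rising, the handle turns about it from the robot's side up and over to the far side.
- clamp_handle (a point): Mid-length of the handle: a round black rubber grip, 14 mm thick, 59 long, ending the straight red arm (18 wide, 7 thick) and in line with it, 95 from the hinge. Closed: at bed x = -35, 78 above the table, 44 clear above the block, rising to the robot at 0.32 rad; both sides free. The pad (22 across) presses the block at bed x = 0. Fully open: at bed x = +100, 131 above the table.
- block_centre (a point): Centre of the carved brown lino block, 75 (its x) by 100 (its y) by 9 mm thick, about 0.11 kg, flat on the bed between the rails, its long side along the bed; its top is 27 mm above the table. It starts at bed y = -62 to -46 mm, its end face 1 to 17 mm inside the bed's open end.
- seat (a point): Where block_centre is when the block lies on the bed against the end stop: bed x = 0, y = +54 mm, 22.5 mm above the table. Axes as the bed's. Fixed to the bed.
- ink_bottle_centre (a point): Centre of a black ink bottle with a white cap, 43 mm across, 92 mm tall, standing on the table. Bystander.
- brayer_centre (a point): Centre of an ink roller with a wooden handle, 78 by 147 mm, 31 mm tall, lying on the table; its own y runs along the handle. Bystander.
- tube_green_centre (a point): Centre of a white paint tube with a green label, 35 by 108 mm, 28 mm tall, lying on the table; its own y runs along the tube. Bystander.
There are look-alikes about, which are no part of the job. Leave any black look-alike of the part that bears block_centre alone.

How it is judged:
By the outcome, as a careful person would: the job done as asked, in the order asked, and still so for the second after the job is handed in, with the robot touching nothing.
It also fails if it takes over 45 s, if anything falls off the work surface, if the arm or the gripper's body presses on something with over 40 N, if the wrist force passes 120 N, or if a joint passes its speed limit or range.

## Working session

There is one attempt and no reset: what is moved stays moved. The work goes in short steps, Python scripts to look and compute and a tool call to move; the robot and the scene stay as the last step left them, time stands still between calls to the robot, and variables do not carry over. Pictures are saved under pics/ and viewed, and the job is handed in when it is done.

Besides the shell and the picture viewer there is one more tool, called after "Request:" by a JSON object that holds its "name" and its "arguments", one argument or row to a line. play_rows: Moves the arm, as the interface text tells. Its arguments: {"type":"object","properties":{"series":{"type":"array","items":{"type":"array","items":{"type":"number"}}},"claw":{"type":"number"},"force":{"type":"number"}},"required":["series"]}

```bash
mkdir -p pics; ls; python3 - <<'E'
from station import manip, snapshot
import cv2,pickle
s=manip.sense();print(s)
d={}
for n in("scene","top","wrist"):
    d[n]=snapshot(n);cv2.imwrite(f"pics/{n}0.png",d[n]["image"])
    print(n,d[n]["fov_y"],d[n]["R"],d[n]["t"])
pickle.dump(d,open("d0.pkl","wb"))
E
```

```text
pics
{'t': 0.0, 'q': array([ 1.07250469e+00,  5.28445836e-01,  1.43391260e+00,  3.47754045e-06,
        1.18140734e+00, -1.78445178e-01]), 'qd': array([ 0.00166347, -0.00084312, -0.00104771,  0.00065396, -0.00114558,
        0.00017673]), 'tau': array([-1.35796632e-03, -4.42346406e+01, -1.78023130e+01, -2.80037748e-04,
        8.40797438e-03,  4.63691805e-06]), 'tcp_pos': array([0.19610054, 0.59267744, 0.23034284]), 'tool_rot': array([ 0.11187742,  0.69833938, -0.11332616,  0.69782715]), 'force': array([-0.46473522,  0.1718576 , -0.09859902]), 'ft_torque': array([-0.01043437, -0.00321589, -0.0118312 ]), 'finger_gap': 0.9977594735228877}
scene 48.631473638516 [[ 0.66716777 -0.74480428 -0.01239982]
 [-0.57480062 -0.50415427 -0.6445407 ]
 [ 0.47380525  0.43714421 -0.76446944]] [-0.36215202  0.16561246  0.82566961]
top 44.189435450611015 [[ 0.02883516 -0.9993368   0.02223716]
 [-0.99361092 -0.03108416 -0.10849478]
 [ 0.10911405 -0.01896662 -0.99384827]] [-0.19041688  0.33868833  0.90417059]
wrist 60.736435043301995 [[ 0.31277632  0.94982632 -0.00097105]
 [ 0.91111457 -0.29973939  0.28288963]
 [ 0.26840496 -0.08936591 -0.95915198]] [-0.6255084  -0.03884858  0.37970323]
```

View pics/scene0.png

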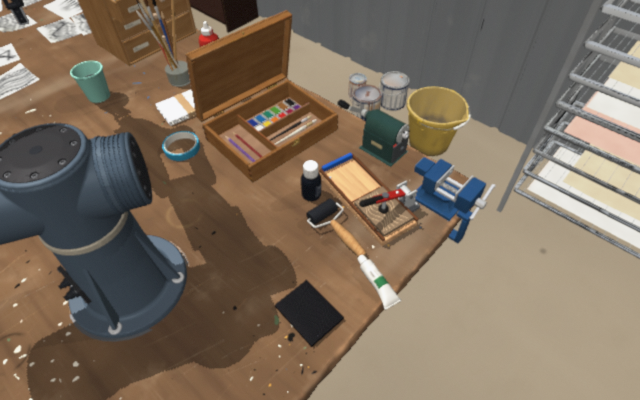

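View pics/top0.png

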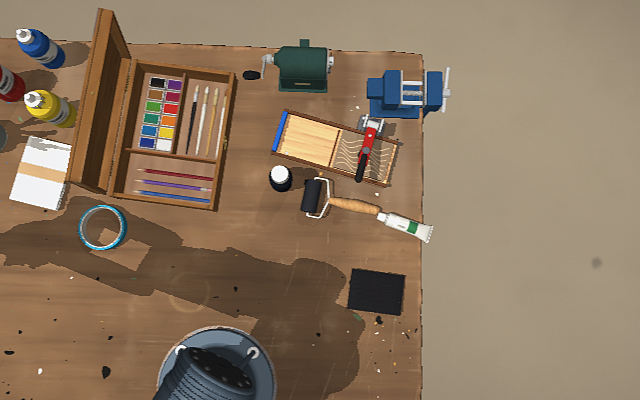

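View pics/wrist0.png

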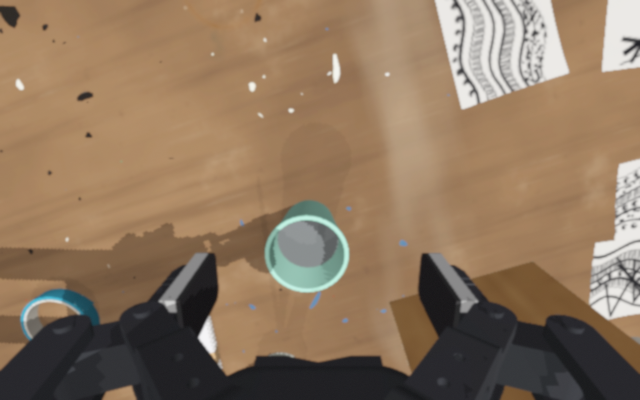

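The top view shows the bed around (335,148), with the blue stop at (280,132), the red arm from (372,125) and the black handle near (361,165). The brayer is at (335,200), the tube at (407,226), the bottle at (280,178) and the black look-alike at (376,292). Next I'll crop closer.

```bash
python3 - <<'E'
import cv2,pickle
d=pickle.load(open("d0.pkl","rb"))
a=d["top"]["image"][95:245,255:445];cv2.imwrite("pics/topc.png",cv2.resize(a,None,fx=4,fy=4,interpolation=cv2.INTER_CUBIC))
a=d["scene"]["image"][140:310,290:490];cv2.imwrite("pics/scc.png",cv2.resize(a,None,fx=3.5,fy=3.5,interpolation=cv2.INTER_CUBIC))
E
```

```text
(no output)
```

View pics/topc.png

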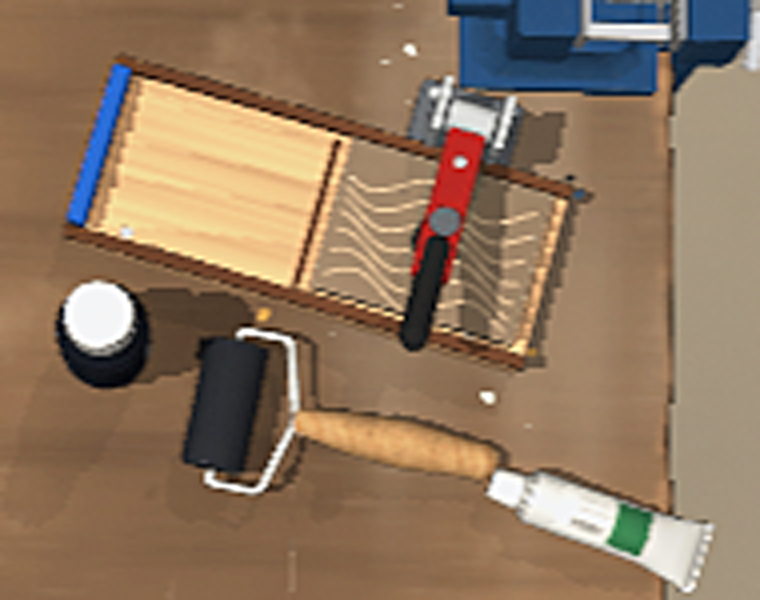

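View pics/scc.png

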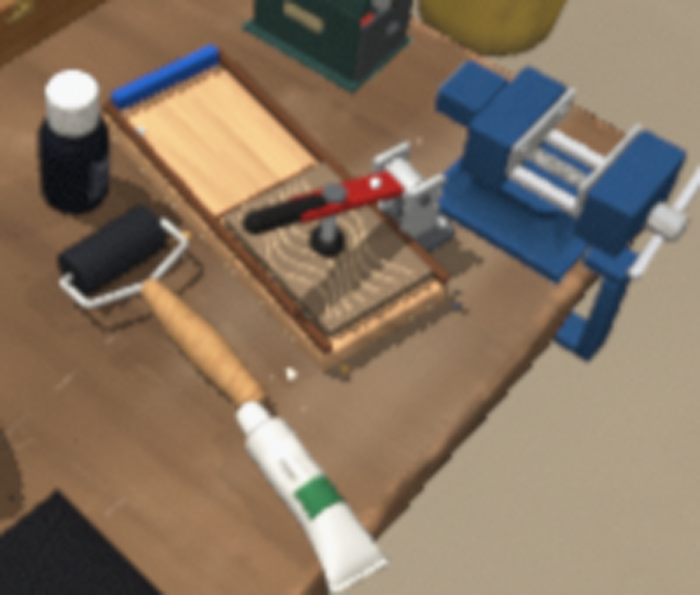

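```bash
cat > h.py <<'E'
import numpy as np
def K(c):
    H,W=c["image"].shape[:2];f=H/2/np.tan(np.radians(c["fov_y"]/2));return f
def ray(c,u,v):
    f=K(c);R=np.array(c["R"]);t=np.array(c["t"])
    return -R.T@t, R.T@np.array([(u-c["cx"])/f,(v-c["cy"])/f,1])
def atz(c,u,v,z):
    o,d=ray(c,u,v);return o+d*(z-o[2])/d[2]
def proj(c,X):
    f=K(c);p=np.array(c["R"])@X+c["t"];return np.array([f*p[0]/p[2]+c["cx"],f*p[1]/p[2]+c["cy"]])
E
python3 - <<'E'
from h import *
import pickle
from scipy.optimize import least_squares
d=pickle.load(open("d0.pkl","rb"));c=d["top"]
px=[(122,58),(66,234),(522,368),(590,195)]
bed=np.array([[46,113],[-46,113],[-46,-113],[46,-113]])/1e3
W=[]
for u,v in px:
    p=atz(c,255+u/4-.4,95+v/4-.4,.025);W.append(p);print(p)
W=np.array(W)
for i in range(4):print(np.linalg.norm(W[i]-W[(i+1)%4]))
f=lambda p:(bed@np.array([[np.cos(p[2]),np.sin(p[2])],[-np.sin(p[2]),np.cos(p[2])]])+p[:2]-W[:,:2]).ravel()
r=least_squares(f,[.55,-.2,0]);print(r.x,f(r.x)*1e3)
for n in("top","scene"):
  print(n)
  for nm,b in(("hinge",(55,-56,48)),("handle",(-35,-56,78)),("stopTL",(46,113,32)),("c1",(46,-113,25)),("c2",(-46,-113,25)),("c3",(-46,113,25))):
    x,y,z=np.array(b)/1e3;C,S=np.cos(r.x[2]),np.sin(r.x[2])
    X=np.array([r.x[0]+C*x-S*y,r.x[1]+S*x+C*y,z]);q=proj(d[n],X)
    print(nm,X,q,(q-[255,95])*4 if n=="top" else (q-[290,140])*3.5)
E
```

```text
[ 0.51856562 -0.1084534   0.025     ]
[ 0.43256075 -0.08524029  0.025     ]
[ 0.37574644 -0.30150888  0.025     ]
[ 0.4596971  -0.33268681  0.025     ]
0.08908247285777435
0.22360673317593513
0.08955321084142025
0.23183210322623013
[ 0.44664248 -0.20697235 -0.26409344] [ 1.97888481 -1.4442805  -0.82655958 -0.64224526 -3.00598854 -2.53812639
  1.85366331  4.62465216]
top
hinge [ 0.48511768 -0.27538768  0.048     ] [373.82546449 126.09491582] [475.30185796 124.37966328]
handle [ 0.39823803 -0.2518946   0.078     ] [362.01254239 169.03764098] [428.05016958 296.15056391]
stopTL [ 0.52054451 -0.10989768  0.032     ] [285.72420126 107.0156371 ] [122.89680505  48.06254841]
c1 [ 0.46155077 -0.32806216  0.025     ] [399.6852482  142.31189192] [578.7409928  189.24756768]
c2 [ 0.37274045 -0.30404701  0.025     ] [386.42337892 188.2269857 ] [525.69351568 372.9079428 ]
c3 [ 0.43173419 -0.08588253  0.025     ] [271.42394987 153.54251415] [ 65.69579949 234.17005662]
scene
hinge [ 0.48511768 -0.27538768  0.048     ] [405.60105414 192.23840757] [404.60368948 182.83442648]
handle [ 0.39823803 -0.2518946   0.078     ] [371.07272826 201.90128965] [283.75454891 216.65451379]
stopTL [ 0.52054451 -0.10989768  0.032     ] [353.29289684 151.11844872] [221.52513892  38.91457053]
c1 [ 0.46155077 -0.32806216  0.025     ] [419.0849004  219.75884112] [451.79715141 279.15594391]
c2 [ 0.37274045 -0.30404701  0.025     ] [382.46692518 240.95539382] [323.63423813 353.34387836]
c3 [ 0.43173419 -0.08588253  0.025     ] [319.05651562 169.6952203 ] [101.69780466 103.93327105]
```

```bash
cat >> h.py <<'E'
from scipy.spatial.transform import Rotation as Ro
import sys
BED=np.array([.44664,-.20697,-.26409])
def b2w(x,y,z=0):
    C,S=np.cos(BED[2]),np.sin(BED[2]);x,y=x/1e3,y/1e3
    return np.array([BED[0]+C*x-S*y,BED[1]+S*x+C*y,z/1e3])
def w2b(X):
    C,S=np.cos(BED[2]),np.sin(BED[2]);dx,dy=X[0]-BED[0],X[1]-BED[1]
    return np.array([C*dx+S*dy,-S*dx+C*dy,X[2]])*1e3
def frame(s):
    return Ro.from_quat(s["tool_rot"]).as_matrix()
def rel(s,X): return frame(s).T@(np.array(X)-s["tcp_pos"])
def jawyaw(s):
    y=frame(s)[:,1];return np.degrees(np.arctan2(y[1],y[0]))
E
python3 - <<'E'
from h import *
from station import manip
import pickle
s=manip.sense();print(frame(s).round(3),jawyaw(s),"bed y yaw",90+np.degrees(BED[2]))
for X in([.38,.38,.38],[.46,.2,.38],[.48,0,.38],[.44,-.18,.3],b2w(-35,-56,200)):print(X,rel(s,X).round(4),np.hypot(X[0],X[1]))
c=pickle.load(open("d0.pkl","rb"))["top"]
D=c["depth"];f=K(c)
v,u=np.mgrid[0:400,0:640]
P=np.stack([(u-c["cx"])/f*D,(v-c["cy"])/f*D,D],-1).reshape(-1,3)
W=(P-c["t"])@np.array(c["R"]);W=W.reshape(400,640,3)
for (a,b,e,g) in((60,5,240,215),(365,60,455,125),(265,40,335,95)):
    w=W[b:g,a:e].reshape(-1,3);h=w[w[:,2]>.05];print(h.min(0),h.max(0))
b=np.array([w2b(x) for x in W[60:125,365:455].reshape(-1,3) if x[2]>.06]);print("vise in bed",b.min(0),b.max(0))
E
```

```text
[[-0.001  0.314  0.949]
 [-0.001  0.949 -0.314]
 [-1.    -0.002 -0.   ]] 71.67591670153004 bed y yaw 74.86875758839008
[0.38, 0.38, 0.38] [-0.1493 -0.1445  0.2414] 0.5374011537017761
[0.46, 0.2, 0.38] [-0.1491 -0.2902  0.3739] 0.5015974481593781
[0.48, 0, 0.38] [-0.1488 -0.4738  0.4558] 0.48
[0.44, -0.18, 0.3] [-0.0685 -0.6571  0.4744] 0.4753945729601885
[ 0.3982357  -0.25189242  0.2       ] [ 0.0316 -0.7383  0.4574] 0.47121276228276954
[ 0.24335741 -0.1626137   0.0500052 ] [0.59810707 0.30076605 0.93958862]
[ 0.24335741 -0.41384836  0.05007849] [ 0.59185455 -0.1626137   0.93958862]
[ 0.24335741 -0.19530113  0.0500973 ] [ 0.61926838 -0.07168804  0.93958862]
vise in bed [-207.81323418 -174.00698002   60.05813123] [192.77753441 -10.24455252 939.5886243 ]
```

```bash
python3 - <<'E'
from h import *
import pickle
c=pickle.load(open("d0.pkl","rb"))["top"]
D=c["depth"];f=K(c)
v,u=np.mgrid[0:400,0:640]
P=np.stack([(u-c["cx"])/f*D,(v-c["cy"])/f*D,D],-1).reshape(-1,3)
W=(P-c["t"])@np.array(c["R"]);W[D.ravel()==0]=np.nan;W=W.reshape(400,640,3)
for (a,b,e,g) in((60,5,240,215),(365,60,455,125),(265,40,335,95),(375,200,435,245)):
    w=W[b:g,a:e].reshape(-1,3);h=w[w[:,2]>.015];print(np.nanmin(h,0).round(3),np.nanmax(h,0).round(3))
b=np.array([w2b(x) for x in W[60:125,365:455].reshape(-1,3) if x[2]>.06]);print("vise in bed",b.min(0),b.max(0))
# bed-top & table check
for b in((0,0),(0,60),(0,-90),(-20,-100)):
    X=b2w(*b,18);q=proj(c,X).round().astype(int);print(b,W[q[1],q[0]].round(4))
E
```

```text
[ 0.307 -0.014  0.015] [0.629 0.33  0.248]
[ 0.486 -0.414  0.015] [ 0.592 -0.258  0.088]
[ 0.564 -0.195  0.015] [ 0.619 -0.072  0.105]
[ 0.285 -0.381  0.015] [ 0.34  -0.284  0.03 ]
vise in bed [  69.0160847  -174.00698002   60.05813123] [192.77753441 -19.56246988  88.12565768]
(0, 0) [ 0.447  -0.2079  0.014 ]
(0, 60) [ 0.4616 -0.15    0.018 ]
(0, -90) [ 0.4225 -0.2931  0.0245]
(-20, -100) [ 0.3994 -0.2971  0.026 ]
```

Request:
{"name": "play_rows", "arguments": {
  "series": [
    [-0.045,-0.01,0.02,0],
    [-0.085,-0.03,0.04,0],
    [-0.12,-0.05,0.075,0],
    [-0.145,-0.075,0.11,0],
    [-0.15,-0.1,0.15,0],
    [-0.15,-0.12,0.195,0],
    [-0.15,-0.145,0.235,0],
    [-0.15,-0.18,0.27,0],
    [-0.15,-0.215,0.305,0],
    [-0.15,-0.25,0.34,0],
    [-0.15,-0.29,0.37,0],
    [-0.15,-0.335,0.39,0],
    [-0.15,-0.38,0.41,0],
    [-0.15,-0.425,0.435,0],
    [-0.15,-0.47,0.455,-1],
    [-0.13,-0.515,0.46,-2],
    [-0.11,-0.56,0.465,-3],
    [-0.09,-0.605,0.47,-3],
    [-0.07,-0.65,0.472,-3.2],
    [-0.045,-0.69,0.47,-3.2]
  ],
  "claw": 50,
  "force": 30
}}

```text
t: 2.15
tcp_pos: [0.4253, -0.2124, 0.2763]
tool_rot: [0.092, 0.7, -0.094, 0.701]
force: [0.2, -0.1, 0.0]
finger_gap: 0.499
```

```bash
python3 - <<'E'
from h import *
from station import manip,snapshot
import cv2,pickle
s=manip.sense();print(s["t"],s["q"].round(3),s["tcp_pos"],jawyaw(s),s["finger_gap"],w2b(s["tcp_pos"]))
for z in(200,100,59):print(rel(s,b2w(-35,-56,z)))
c=snapshot("wrist");cv2.imwrite("pics/w1.png",c["image"]);pickle.dump(c,open("w1.pkl","wb"))
for b in((-35,-56,78),(46,-113,25),(-46,-113,25),(-46,113,25),(46,113,25)):print(b,proj(c,b2w(*b)))
E
```

```text
2.15 [-6.980e-01  2.660e-01  1.740e+00 -2.000e-03  1.133e+00 -2.003e+00] [ 0.42531603 -0.2123902   0.27627398] 74.83906012280836 0.49946261580153833 [-19.16984049 -10.79849769 276.27397971]
[ 0.07636984 -0.04499802 -0.01594726]
[ 0.17636929 -0.04472073 -0.01613124]
[ 0.21736906 -0.04460703 -0.01620667]
(-35, -56, 78) [272.08850221 151.18567231]
(46, -113, 25) [233.63844673 209.99234718]
(-46, -113, 25) [228.09510486 134.12829841]
(-46, 113, 25) [425.12592431 134.41192992]
(46, 113, 25) [418.29972308 210.3149216 ]
```

View pics/w1.png

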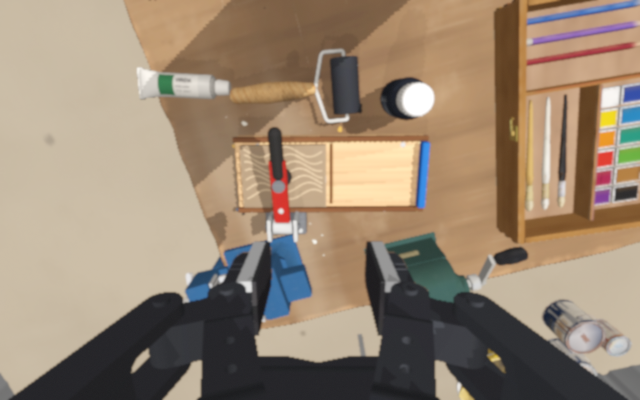

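```bash
python3 - <<'E'
import cv2,pickle
c=pickle.load(open("w1.pkl","rb"))
a=c["image"][120:250,220:440];cv2.imwrite("pics/w1c.png",cv2.resize(a,None,fx=3.6,fy=3.6,interpolation=cv2.INTER_CUBIC))
E
```

```text
(no output)
```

View pics/w1c.png

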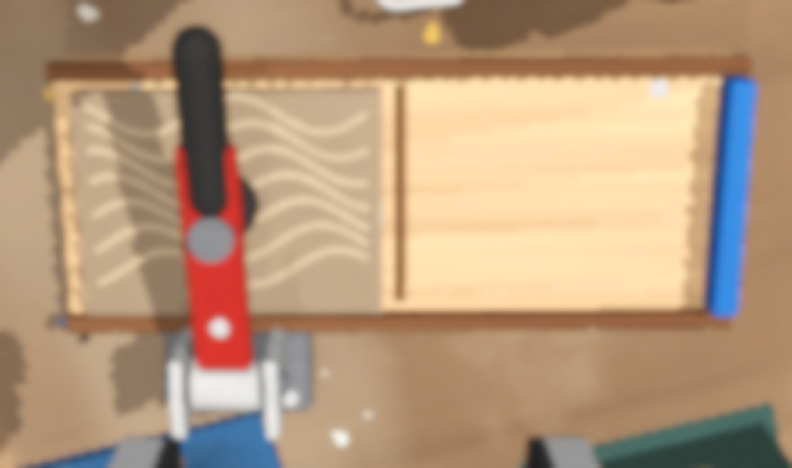

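```bash
python3 - <<'E'
import h
from h import *
import pickle
from scipy.optimize import least_squares
d=pickle.load(open("d0.pkl","rb"));t=d["top"];w=pickle.load(open("w1.pkl","rb"))
bed=[(46,113),(-46,113),(-46,-113),(46,-113)]
pt=[(255+u/4-.4,95+v/4-.4) for u,v in[(122,58),(66,234),(522,368),(590,195)]]
pw=[(220+u/3.6-.4,120+v/3.6-.4) for u,v in[(733,328),(749,60),(48,64),(66,328)]]
def fit(sets):
    def f(p):
        h.BED=p;return np.concatenate([proj(c,b2w(*b,25))-q for c,P in sets for b,q in zip(bed,P)])
    r=least_squares(f,[.446,-.207,-.264]);return r.x,f(r.x)
for s in([(t,pt)],[(w,pw)],[(t,pt),(w,pw)]):
    x,e=fit(s);print(x,e.round(1))
h.BED=fit([(w,pw)])[0]
q=[w2b(atz(w,220+u/3.6-.4,120+v/3.6-.4,z)) for u,v,z in[(203,120,.078),(200,50,.087),(208,205,.07),(211,241,.07),(80,200,.027),(381,200,.027)]]
print(np.array(q).round(1))
E
```

```text
[ 0.44667199 -0.20694953 -0.26432988] [ 0.8 -1.   0.3  0.4  1.3  1.6 -2.4 -1. ]
[ 0.44982247 -0.20278752 -0.25776249] [-0.8  0.6  1.4 -0.7 -0.7 -0.9  0.1  1.4]
[ 0.44892922 -0.20395593 -0.25929875] [-0.9 -2.  -1.2 -0.5 -0.1  0.1 -4.  -2.6 -1.9  0.3  0.3 -1.1 -1.9 -1.5
 -1.1  0.8]
[[ -35.6  -56.8   78. ]
 [ -56.   -55.7   87. ]
 [  -9.2  -57.3   70. ]
 [   1.7  -56.9   70. ]
 [  -0.9 -104.7   27. ]
 [  -0.4   -5.9   27. ]]
```

```bash
sed -i 's/^BED=.*/BED=np.array([.4495,-.2032,-.2582])/' h.py; python3 - <<'E'
from h import *
from station import manip
s=manip.sense()
for z in(160,59):print(rel(s,b2w(-35,-56,z)))
print(90+np.degrees(BED[2])-jawyaw(s))
E
```

```text
[ 0.11243433 -0.0362709  -0.01020085]
[ 0.21343131 -0.03585195 -0.00954166]
0.5576858523522219
```

Request:
{"name": "play_rows", "arguments": {
  "series": [
    [0.03,-0.02,-0.005,0],
    [0.07,-0.036,-0.01,-0.4],
    [0.1,-0.036,-0.01,-0.4],
    [0.112,-0.036,-0.01,-0.4],
    [0.112,-0.036,-0.01,-0.4]
  ]
}}

```text
t: 2.7
tcp_pos: [0.4003, -0.2471, 0.1585]
tool_rot: [0.092, 0.705, -0.092, 0.697]
force: [-0.5, 0.1, 0.0]
finger_gap: 0.499
```

```bash
python3 - <<'E'
from h import *
from station import manip,snapshot
import cv2,pickle
s=manip.sense();print(s["t"],s["tcp_pos"],jawyaw(s),s["finger_gap"],w2b(s["tcp_pos"]))
c=snapshot("wrist");cv2.imwrite("pics/w2.png",c["image"]);pickle.dump(c,open("w2.pkl","wb"))
for b in((-35,-56,78),(-62,-56,87),(46,-113,25),(-46,-113,25),(-46,113,25),(46,113,25)):print(b,proj(c,b2w(*b)))
X=s["tcp_pos"];print("tcp",proj(c,X),"below tcp at 78mm",proj(c,[X[0],X[1],.078]))
E
```

```text
2.7 [ 0.40034103 -0.24709936  0.15850023] 75.00950546223883 0.4993615709138469 [-36.32011238 -54.99642882 158.50022942]
(-35, -56, 78) [314.53482609 204.98798242]
(-62, -56, 87) [314.21394494 169.21595308]
(46, -113, 25) [252.59561184 272.88427822]
(-46, -113, 25) [246.64763671 173.41693063]
(-46, 113, 25) [518.16963408 172.97332264]
(46, 113, 25) [502.11054191 272.53153193]
tcp [314.99114821 254.25231485] below tcp at 78mm [315.97893697 203.16197773]
```

View pics/w2.png

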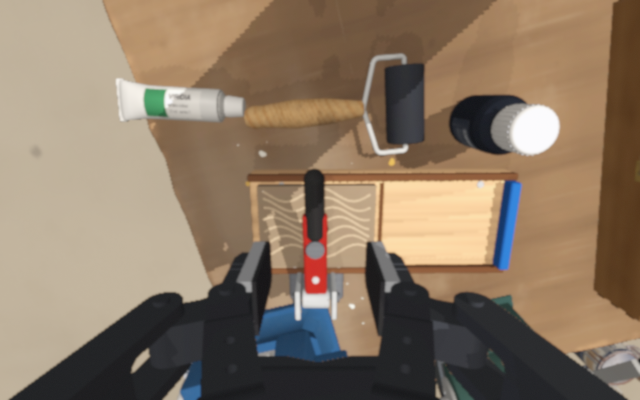

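Request:
{"name": "play_rows", "arguments": {
  "series": [
    [0.02,-0.001,0.001,0],
    [0.045,-0.001,0.001,0],
    [0.054,-0.001,0.001,0],
    [0.054,-0.001,0.001,0]
  ]
}}

```text
t: 3.15
tcp_pos: [0.4014, -0.2486, 0.1056]
tool_rot: [0.092, 0.705, -0.092, 0.698]
force: [-1.0, 0.2, -0.7]
finger_gap: 0.501
```

```bash
python3 - <<'E'
from h import *
from station import manip,snapshot
import cv2,pickle
s=manip.sense();print(s["t"],s["tcp_pos"],jawyaw(s),w2b(s["tcp_pos"]))
c=snapshot("wrist");pickle.dump(c,open("w3.pkl","wb"))
cv2.imwrite("pics/w3.png",cv2.resize(c["image"][130:400,170:470],None,fx=2.2,fy=2.2,interpolation=cv2.INTER_CUBIC))
X=s["tcp_pos"];print("tcp",proj(c,X),"below tcp at 78mm",proj(c,[X[0],X[1],.078]))
for b in((-35,-56,78),(-62,-56,87)):print((proj(c,b2w(*b))-[170,130])*2.2)
E
```

```text
3.15 [ 0.40142352 -0.24861994  0.10558328] 75.05794628486643 [-34.88524736 -56.19020021 105.58328346]
tcp [315.05861684 254.16596738] below tcp at 78mm [315.53003745 231.77358736]
[320.93734425 223.46700426]
[320.36117449 126.51676284]
```

View pics/w3.png

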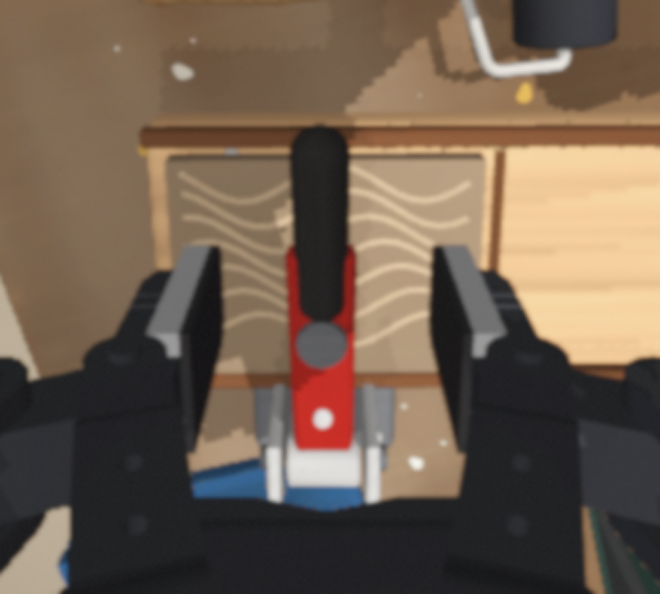

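Request:
{"name": "play_rows", "arguments": {
  "series": [
    [0.012,-0.001,0,0],
    [0.03,-0.0013,0,0],
    [0.045,-0.0013,0,0],
    [0.046,-0.0013,0,0]
  ]
}}

```text
t: 3.6
tcp_pos: [0.4007, -0.25, 0.0593]
tool_rot: [0.092, 0.705, -0.092, 0.698]
force: [0.3, 0.8, 0.0]
finger_gap: 0.501
```

Request:
{"name": "play_rows", "arguments": {
  "series": [
    [0,0,0,0],
    [0,0,0,0],
    [0,0,0,0],
    [0,0,0,0],
    [0,0,0,0]
  ],
  "claw": 0,
  "force": 30
}}

```text
t: 4.1
tcp_pos: [0.4011, -0.2501, 0.0599]
tool_rot: [0.091, 0.704, -0.092, 0.698]
force: [0.8, 2.8, 3.2]
finger_gap: 0.192
```

```bash
python3 - <<'E'
from h import *
from station import manip,snapshot
import cv2,pickle
s=manip.sense();print(s["t"],s["tcp_pos"],jawyaw(s),w2b(s["tcp_pos"]),s["force"],s["finger_gap"],s["ft_torque"])
c=snapshot("wrist")
cv2.imwrite("pics/w4.png",cv2.resize(c["image"][130:400,170:470],None,fx=2.2,fy=2.2,interpolation=cv2.INTER_CUBIC))
# arc: rows for each theta
p0=b2w(-35,-56,78)
for th in(.15,.3,.45,.6,.75,.9,1.05,1.2,1.3,1.4):
    a=.32+th;p=b2w(55-95*np.cos(a),-56,48+95*np.sin(a));print(th,(frame(s).T@(p-p0)).round(4))
E
```

```text
4.1 [ 0.40108953 -0.25008481  0.05989144] 75.05766416572813 [-34.83412632 -57.69179455  59.89143724] [0.8355004  2.81875793 3.21534643] 0.19167600393120243 [ 0.29721013 -0.27486714 -0.00424006]
0.15 [-0.0131 -0.      0.0052]
0.3 [-0.0253 -0.      0.0125]
0.45 [-0.0363 -0.      0.0215]
0.6 [-0.0459 -0.      0.032 ]
0.75 [-0.0537 -0.      0.0439]
0.9 [-0.0597 -0.      0.0568]
1.05 [-0.0637  0.      0.0705]
1.2 [-0.0656  0.0001  0.0846]
1.3 [-0.0657  0.0001  0.0941]
1.4 [-6.490e-02  1.000e-04  1.036e-01]
```

View pics/w4.png

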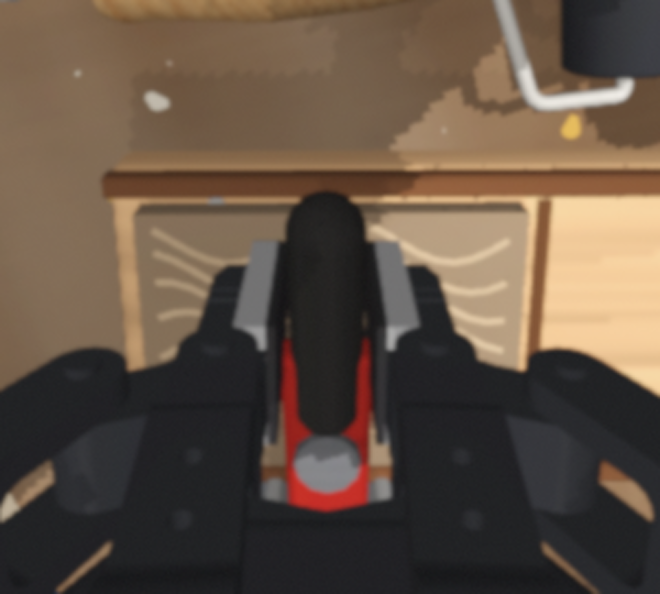

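The pads are on either side of the handle, at bed x ≈ -35, so I'll lift along the arc in stages.

Request:
{"name": "play_rows", "arguments": {
  "series": [
    [0,0,0,0],
    [0,0,0,0],
    [-0.006,0,0.002,0],
    [-0.013,0,0.005,0],
    [-0.019,0,0.009,0],
    [-0.025,0,0.0125,0],
    [-0.031,0,0.017,0],
    [-0.036,0,0.0215,0]
  ]
}}

```text
t: 4.95
tcp_pos: [0.4219, -0.2554, 0.096]
tool_rot: [0.092, 0.705, -0.092, 0.697]
force: [-0.9, -1.4, -12.6]
finger_gap: 0.188
```

```bash
python3 - <<'E'
from h import *
from station import manip,snapshot
import cv2,pickle
s=manip.sense();print(s["t"],s["tcp_pos"],w2b(s["tcp_pos"]),s["force"],s["finger_gap"],s["ft_torque"])
c=snapshot("scene")
cv2.imwrite("pics/s5.png",cv2.resize(c["image"][100:300,270:510],None,fx=2.9,fy=2.9,interpolation=cv2.INTER_CUBIC))
E
```

```text
4.95 [ 0.42189462 -0.25539609  0.09599074] [-13.36250846 -57.51462049  95.99073631] [ -0.91206235  -1.39041228 -12.60895787] 0.18759976124278566 [-0.05285585  0.18877207 -0.03182467]
```

View pics/s5.png

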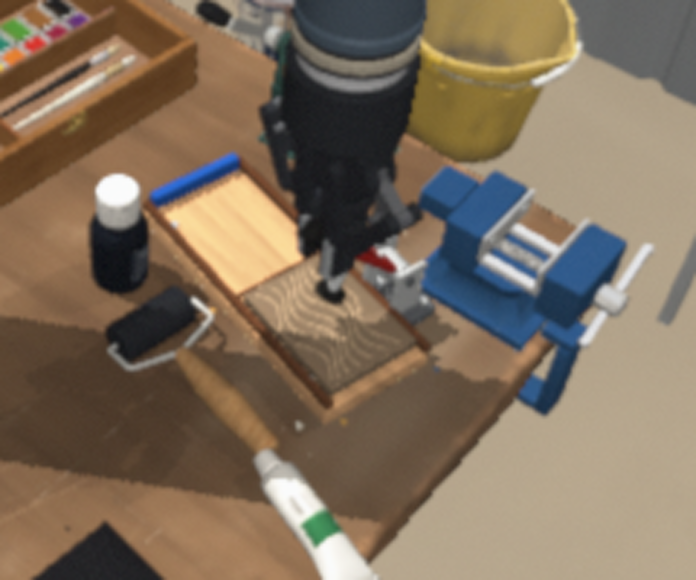

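The force of about 12.6 N downward shows the handle is being lifted. I'll continue along the arc.

Request:
{"name": "play_rows", "arguments": {
  "series": [
    [-0.005,0,0.005,0],
    [-0.0096,0,0.0105,0],
    [-0.0135,0,0.016,0],
    [-0.0174,0,0.0224,0],
    [-0.0205,0,0.0285,0],
    [-0.0234,0,0.0353,0],
    [-0.0255,0,0.042,0],
    [-0.0274,0,0.049,0],
    [-0.0285,0,0.056,0],
    [-0.0293,0,0.063,0],
    [-0.0295,0,0.068,0],
    [-0.0294,0,0.0726,0],
    [-0.0286,0,0.08,0],
    [-0.0286,0,0.082,0]
  ]
}}

```text
t: 6.4
tcp_pos: [0.5033, -0.2768, 0.1244]
tool_rot: [0.091, 0.704, -0.092, 0.698]
force: [0.5, 1.5, -7.8]
finger_gap: 0.186
```

```bash
python3 - <<'E'
from h import *
from station import manip,snapshot
import cv2,pickle
s=manip.sense();print(s["t"],s["tcp_pos"],w2b(s["tcp_pos"]),s["force"],s["finger_gap"],s["ft_torque"])
c=snapshot("scene")
cv2.imwrite("pics/s6.png",cv2.resize(c["image"][100:300,270:510],None,fx=2.9,fy=2.9,interpolation=cv2.INTER_CUBIC))
E
```

```text
6.4 [ 0.50333908 -0.27679937  0.12443966] [ 70.84728774 -57.41233239 124.43965727] [ 0.46585811  1.54539348 -7.77660315] 0.1859651360962767 [ 0.35471056  0.13123486 -0.00358748]
```

View pics/s6.png

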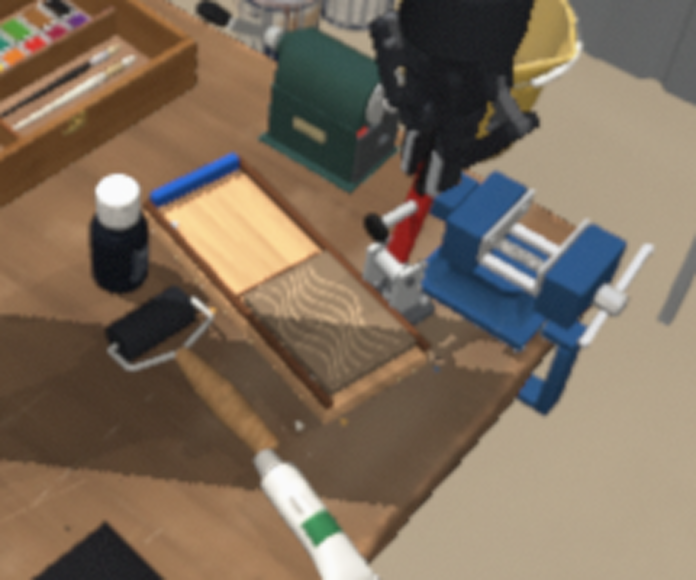

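The arm stands just past vertical (red at (410,225), pad at (376,225)), so I'll release it.

Request:
{"name": "play_rows", "arguments": {
  "series": [
    [0,0,0,0],
    [0,0,0,0],
    [0,0,0,0],
    [0,0,0,0],
    [0,0,0,0],
    [0,0,-0.003,0],
    [-0.01,0,-0.006,0],
    [-0.03,0,-0.01,0],
    [-0.06,0,-0.015,0],
    [-0.09,0,-0.02,0]
  ],
  "claw": 60
}}

```text
t: 7.45
tcp_pos: [0.484, -0.2713, 0.2157]
tool_rot: [0.092, 0.704, -0.092, 0.698]
force: [0.4, -0.5, 0.1]
finger_gap: 0.601
```

```bash
python3 - <<'E'
from h import *
from station import manip,snapshot
import cv2,pickle
s=manip.sense();print(s["t"],s["tcp_pos"],w2b(s["tcp_pos"]),s["force"],s["finger_gap"],s["q"].round(2))
c=snapshot("scene")
cv2.imwrite("pics/s7.png",cv2.resize(c["image"][100:300,270:510],None,fx=2.9,fy=2.9,interpolation=cv2.INTER_CUBIC))
for z in(230,120):print(rel(s,b2w(-3,-135,z)))
E
```

```text
7.45 [ 0.48403696 -0.27128784  0.21574967] [ 50.77769712 -57.01211958 215.74967486] [ 0.36486731 -0.4766659   0.07180141] 0.6006279417504639 [-0.71  0.46  1.62 -0.01  1.07 -2.02]
[-0.01364957 -0.0781311  -0.05372562]
[ 0.09634617 -0.07793642 -0.05277765]
```

View pics/s7.png

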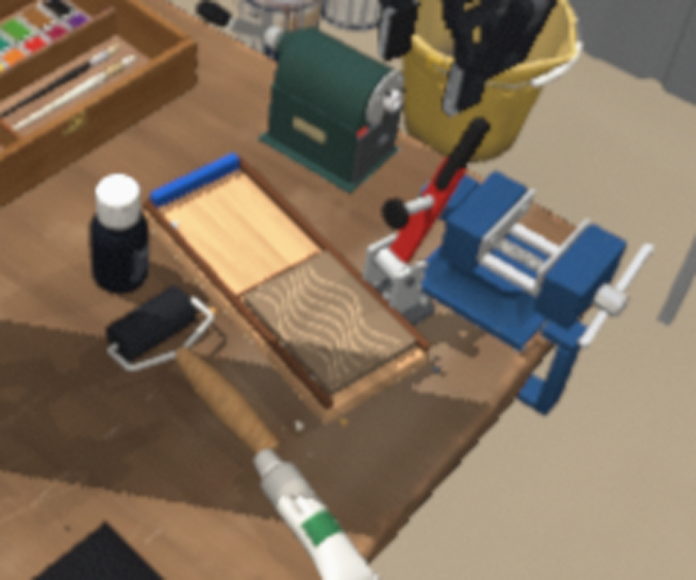

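The clamp stands open: red arm (420,215), handle tip (480,130), pad tucked at (395,213) on the bed side. The open pad reaches bed x≈42 at z≈106, so I'll push off-centre at bed x≈-16 to keep the gripper body clear.

```bash
python3 - <<'E'
from h import *
from station import manip
s=manip.sense()
for z in(215,100,50,21):print(rel(s,b2w(-16,-137,z)).round(4))
import pickle
c=pickle.load(open("w2.pkl","rb"))
print("bottle cap",w2b(atz(c,528,130,.092)),"brayer roller",w2b(atz(c,405,103,.03)))
E
```

```text
[ 0.0065 -0.079  -0.0688]
[ 0.1215 -0.0783 -0.0688]
[ 0.1715 -0.078  -0.0688]
[ 0.2005 -0.0778 -0.0687]
bottle cap [-87.15086539  74.70719297  92.        ] brayer roller [-102.44644236   13.78573302   30.        ]
```

Request:
{"name": "play_rows", "arguments": {
  "series": [
    [0,-0.01,-0.03,0],
    [0,-0.04,-0.06,0],
    [0.01,-0.07,-0.069,0],
    [0.04,-0.079,-0.069,0],
    [0.08,-0.078,-0.069,0],
    [0.12,-0.078,-0.069,0],
    [0.15,-0.078,-0.069,0],
    [0.155,-0.078,-0.069,0],
    [0.155,-0.078,-0.069,0]
  ],
  "claw": 0
}}

```text
t: 8.4
tcp_pos: [0.3986, -0.3312, 0.0663]
tool_rot: [0.09, 0.702, -0.093, 0.7]
force: [-0.1, 0.3, -0.5]
finger_gap: -0.002
```

```bash
python3 - <<'E'
from h import *
from station import manip,snapshot
import cv2,pickle
s=manip.sense();print(s["t"],s["tcp_pos"],w2b(s["tcp_pos"]),s["force"],s["finger_gap"],s["q"].round(2),90+np.degrees(BED[2])-jawyaw(s))
c=snapshot("scene")
cv2.imwrite("pics/s8.png",cv2.resize(c["image"][100:300,270:510],None,fx=2.9,fy=2.9,interpolation=cv2.INTER_CUBIC))
c=snapshot("wrist")
cv2.imwrite("pics/w8.png",c["image"])
for y in(-137,-122):print(rel(s,b2w(-16,y,21)))
E
```

```text
8.4 [ 0.39860018 -0.33124881  0.06633879] [ -16.51648199 -136.80093612   66.33879318] [-0.07899606  0.28101309 -0.50363893] -0.0018893265715732358 [-0.91  0.65  1.83 -0.01  0.66 -2.21] 0.11406866239738633
[4.53383752e-02 3.73206548e-05 5.85564802e-04]
[0.04526056 0.01503709 0.00055558]
```

View pics/s8.png

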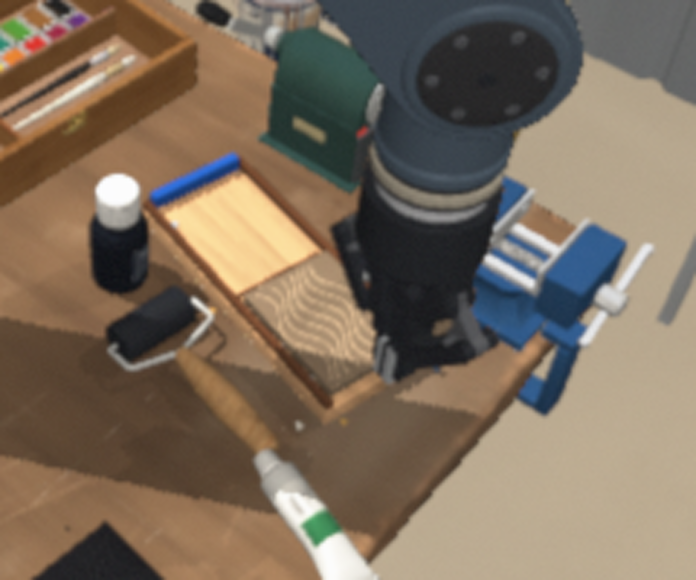

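View pics/w8.png

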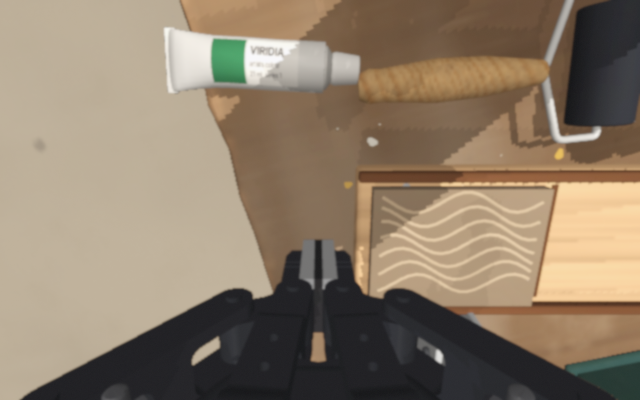

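Request:
{"name": "play_rows", "arguments": {
  "series": [
    [0.02,0,0,0],
    [0.04,0,0,0],
    [0.045,0,0,0],
    [0.0455,0,0,0],
    [0.0455,0.005,0,0],
    [0.0455,0.01,0,0],
    [0.0455,0.015,0,0],
    [0.0455,0.018,0,0],
    [0.0455,0.021,0,0],
    [0.0455,0.024,0,0],
    [0.0455,0.027,0,0],
    [0.0455,0.03,0,0]
  ]
}}

```text
t: 9.7
tcp_pos: [0.4076, -0.3039, 0.0223]
tool_rot: [0.089, 0.701, -0.095, 0.702]
force: [-0.4, -1.4, 0.5]
finger_gap: -0.001
```

```bash
cat > look.py <<'E'
from h import *
from station import manip,snapshot
import cv2,pickle
n=sys.argv[1]
s=manip.sense();print(s["t"],s["tcp_pos"],w2b(s["tcp_pos"]),s["force"])
c=snapshot("scene");a=cv2.resize(c["image"][130:290,300:460],None,fx=2.4,fy=2.4,interpolation=cv2.INTER_CUBIC)
c=snapshot("wrist");pickle.dump(c,open("wl.pkl","wb"))
b=cv2.resize(c["image"],None,fx=.65,fy=.65,interpolation=cv2.INTER_AREA)
o=np.zeros((384,800,3),np.uint8);o[:,:384]=a;o[:260,384:]=b;cv2.imwrite(f"pics/{n}.png",o)
for y in(-20,-10,-5,0):print(y,rel(s,b2w(-16,y,21)).round(4))
E
python3 look.py l9
```

```text
9.7 [ 0.40756014 -0.3039169   0.02231216] [ -14.83248713 -108.08720266   22.31215771] [-0.42748498 -1.37732773  0.52634869]
-20 [ 0.0006  0.0881 -0.0013]
-10 [ 0.0005  0.0981 -0.0013]
-5 [ 0.0004  0.1031 -0.0014]
0 [ 0.0004  0.1081 -0.0014]
```

View pics/l9.png

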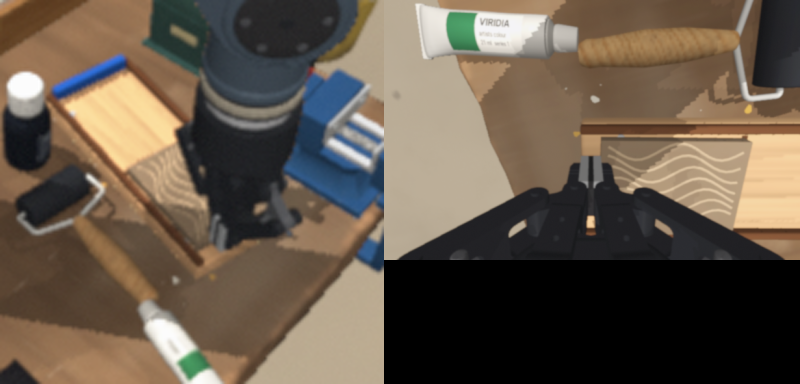

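Request:
{"name": "play_rows", "arguments": {
  "series": [
    [0.001,0.003,-0.001,0],
    [0.001,0.007,-0.001,0],
    [0.001,0.012,-0.001,0],
    [0.001,0.017,-0.001,0],
    [0.001,0.022,-0.001,0],
    [0.001,0.027,-0.001,0],
    [0.001,0.032,-0.001,0],
    [0.001,0.037,-0.001,0],
    [0.001,0.042,-0.001,0],
    [0.001,0.046,-0.001,0],
    [0.001,0.05,-0.001,0]
  ]
}}

```text
t: 10.9
tcp_pos: [0.4194, -0.2545, 0.0208]
tool_rot: [0.089, 0.701, -0.094, 0.701]
force: [0.2, -1.1, 2.0]
finger_gap: 0.003
```

```bash
python3 look.py l10
```

```text
10.9 [ 0.41938503 -0.25447336  0.02084688] [-16.02452243 -57.26328276  20.84688258] [ 0.2457211  -1.10332782  1.97963071]
-20 [-0.0004  0.0373 -0.    ]
-10 [-0.0005  0.0473 -0.    ]
-5 [-0.0006  0.0523 -0.0001]
0 [-0.0006  0.0573 -0.0001]
```

View pics/l10.png

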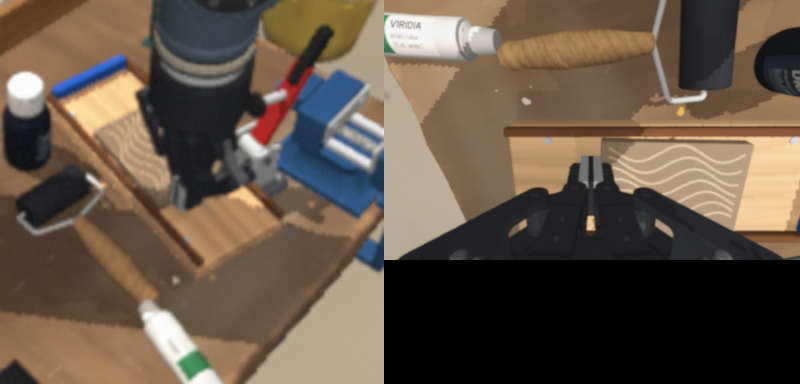

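The block slides with the fingers and the clamp remains open. The robot isn't touching the clamp, as the side force is about 0.2 N. Continuing.

Request:
{"name": "play_rows", "arguments": {
  "series": [
    [-0.0008,0.003,0,0],
    [-0.0008,0.007,0,0],
    [-0.0008,0.011,0,0],
    [-0.0008,0.015,0,0],
    [-0.0008,0.019,0,0],
    [-0.0008,0.023,0,0],
    [-0.0008,0.027,0,0],
    [-0.0008,0.031,0,0],
    [-0.0008,0.035,0,0],
    [-0.0008,0.038,0,0],
    [-0.0008,0.041,0,0]
  ]
}}

```text
t: 12.1
tcp_pos: [0.4298, -0.2141, 0.0213]
tool_rot: [0.089, 0.701, -0.094, 0.701]
force: [-0.6, -0.8, 1.6]
finger_gap: -0.004
```

```bash
python3 look.py l11; python3 - <<'E'
import pickle,cv2
c=pickle.load(open("wl.pkl","rb"));cv2.imwrite("pics/w11.png",cv2.resize(c["image"][170:370,290:640],None,fx=2.2,fy=2.2,interpolation=cv2.INTER_CUBIC))
E
```

```text
12.1 [ 0.42975067 -0.21410179  0.021289  ] [-16.31099251 -15.58321014  21.28900224] [-0.55594132 -0.75790476  1.60963974]
-20 [ 0.0003 -0.0044  0.0003]
-10 [0.0003 0.0056 0.0003]
-5 [0.0002 0.0106 0.0003]
0 [0.0002 0.0156 0.0003]
```

View pics/w11.png

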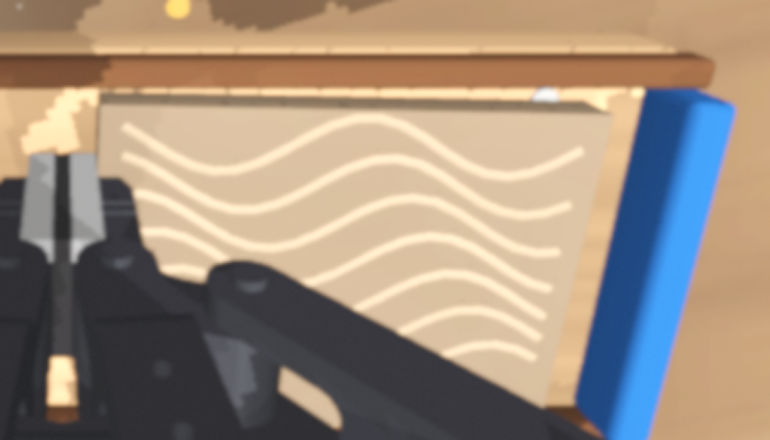

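About 6–7 mm remain between the block edge (605,115) and the stop (638,95). I'll creep the rest.

Request:
{"name": "play_rows", "arguments": {
  "series": [
    [0,0.0015,0,0],
    [0,0.003,0,0],
    [0,0.004,0,0],
    [0,0.005,0,0]
  ]
}}

```text
t: 12.6
tcp_pos: [0.4309, -0.2089, 0.0212]
tool_rot: [0.089, 0.701, -0.094, 0.701]
force: [-0.5, -1.1, -0.2]
finger_gap: 0.0
```

```bash
python3 look.py l12; python3 - <<'E'
import pickle,cv2
c=pickle.load(open("wl.pkl","rb"));cv2.imwrite("pics/w12.png",cv2.resize(c["image"][170:370,290:640],None,fx=2.2,fy=2.2,interpolation=cv2.INTER_CUBIC))
E
```

```text
12.6 [ 0.430858   -0.20888229  0.02118718] [-16.57311729 -10.25398449  21.18718069] [-0.45662294 -1.09377618 -0.19770561]
-20 [ 0.0003 -0.0097  0.0006]
-10 [0.0002 0.0003 0.0006]
-5 [0.0002 0.0053 0.0006]
0 [0.0001 0.0103 0.0006]
```

View pics/w12.png

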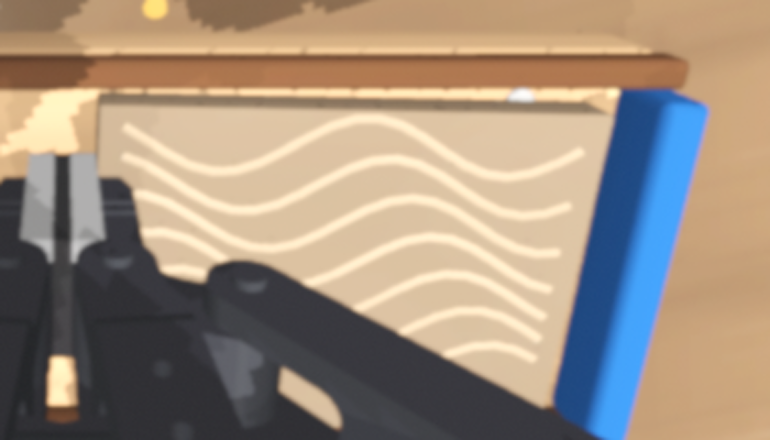

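Request:
{"name": "play_rows", "arguments": {
  "series": [
    [0,0.0004,0,0],
    [0,0.0008,0,0],
    [0,0.0012,0,0]
  ]
}}

```text
t: 13.0
tcp_pos: [0.4312, -0.2076, 0.0212]
tool_rot: [0.089, 0.701, -0.094, 0.701]
force: [-0.3, -1.4, 0.4]
finger_gap: 0.0
```

Request:
{"name": "play_rows", "arguments": {
  "series": [
    [0,0.0004,0,0],
    [0,0.0008,0,0]
  ]
}}

```text
t: 13.2
tcp_pos: [0.4314, -0.2068, 0.0212]
tool_rot: [0.089, 0.701, -0.094, 0.701]
force: [-0.1, -0.2, 0.3]
finger_gap: -0.001
```

Request:
{"name": "play_rows", "arguments": {
  "series": [
    [0,0.0004,0,0],
    [0,0.0008,0,0]
  ]
}}

```text
t: 13.4
tcp_pos: [0.4316, -0.2061, 0.0212]
tool_rot: [0.089, 0.701, -0.094, 0.701]
force: [0.4, -1.9, 0.5]
finger_gap: -0.004
```

```bash
python3 look.py l13; python3 - <<'E'
import pickle,cv2
c=pickle.load(open("wl.pkl","rb"));cv2.imwrite("pics/w13.png",cv2.resize(c["image"][190:370,460:640],None,fx=3.3,fy=3.3,interpolation=cv2.INTER_CUBIC))
E
```

```text
13.4 [ 0.43161142 -0.20606114  0.02118269] [-16.56502455  -7.33397812  21.18268761] [ 0.426154   -1.92484227  0.51893035]
-20 [ 0.0003 -0.0127  0.0006]
-10 [ 0.0002 -0.0027  0.0006]
-5 [0.0002 0.0023 0.0006]
0 [0.0001 0.0073 0.0006]
```

View pics/w13.png

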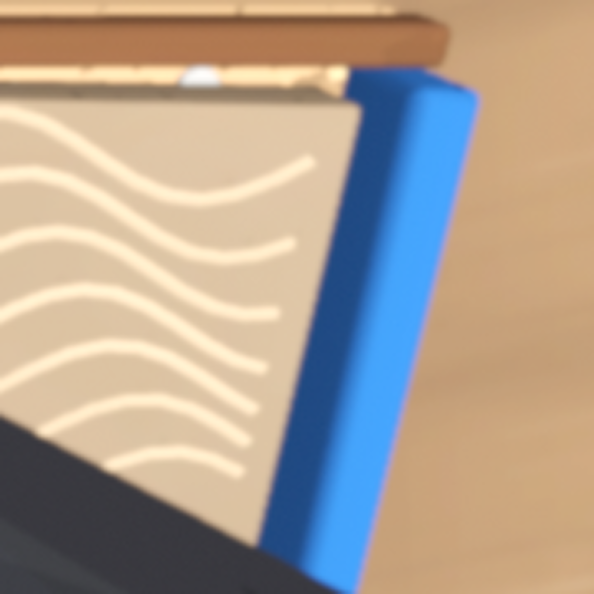

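The stop's dark face still shows about 53 px of its 72 px height, where contact would leave about 26 px. That suggests 3–4 mm to go.

Request:
{"name": "play_rows", "arguments": {
  "series": [
    [0,0.0005,0,0],
    [0,0.001,0,0],
    [0,0.0015,0,0],
    [0,0.002,0,0]
  ]
}}

```text
t: 13.9
tcp_pos: [0.4321, -0.204, 0.0212]
tool_rot: [0.089, 0.701, -0.094, 0.701]
force: [0.5, -1.1, 0.5]
finger_gap: 0.002
```

Request:
{"name": "play_rows", "arguments": {
  "series": [
    [0,0.0004,0,0],
    [0,0.0008,0,0]
  ]
}}

```text
t: 14.1
tcp_pos: [0.4325, -0.2034, 0.0212]
tool_rot: [0.089, 0.701, -0.094, 0.701]
force: [-1.1, -1.4, -0.2]
finger_gap: 0.003
```

Request:
{"name": "play_rows", "arguments": {
  "series": [
    [0,0.0004,0,0],
    [0,0.0008,0,0]
  ]
}}

```text
t: 14.3
tcp_pos: [0.4333, -0.2033, 0.0212]
tool_rot: [0.088, 0.701, -0.094, 0.702]
force: [-0.6, -3.8, -0.2]
finger_gap: 0.0
```

```bash
python3 look.py l14; python3 - <<'E'
import pickle,cv2
c=pickle.load(open("wl.pkl","rb"));cv2.imwrite("pics/w14.png",cv2.resize(c["image"][190:370,460:640],None,fx=3.3,fy=3.3,interpolation=cv2.INTER_CUBIC))
E
```

```text
14.3 [ 0.43326094 -0.20334095  0.02123271] [-15.66475968  -4.28276545  21.23270561] [-0.56808212 -3.76680813 -0.17278062]
-20 [ 0.0004 -0.0157 -0.0003]
-10 [ 0.0003 -0.0057 -0.0003]
-5 [ 0.0002 -0.0007 -0.0003]
0 [ 0.0002  0.0043 -0.0003]
```

View pics/w14.png

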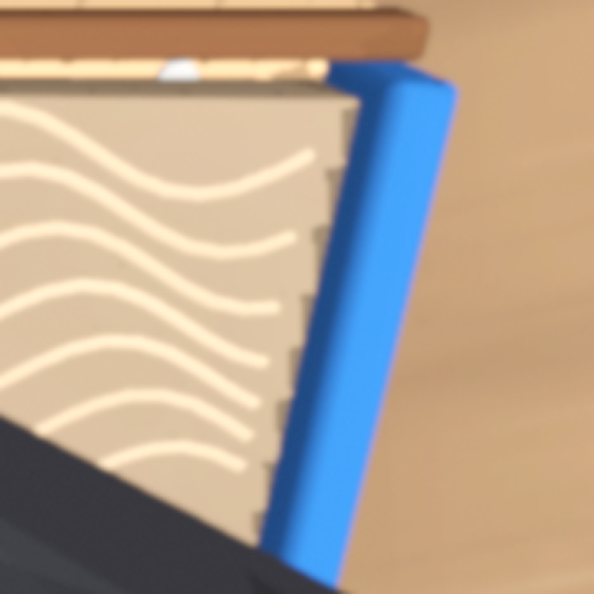

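The force rose to 3.8 N, the advance stalled, and the stop's shadow now falls on the block edge, so the block is in contact. One tiny nudge to square it, then I'll back off.

Request:
{"name": "play_rows", "arguments": {
  "series": [
    [0,0.0008,0,0],
    [0,0.0012,0,0]
  ]
}}

```text
t: 14.6
tcp_pos: [0.4343, -0.2033, 0.0214]
tool_rot: [0.088, 0.7, -0.094, 0.702]
force: [-2.2, -7.8, -0.5]
finger_gap: -0.0
```

Request:
{"name": "play_rows", "arguments": {
  "series": [
    [0,-0.002,-0.001,0],
    [0,-0.006,-0.001,0],
    [0,-0.012,-0.002,0],
    [0,-0.018,-0.003,0],
    [-0.01,-0.02,-0.005,0],
    [-0.04,-0.02,-0.01,0],
    [-0.08,-0.02,-0.01,0],
    [-0.12,-0.02,-0.01,0],
    [-0.16,-0.02,-0.01,0],
    [-0.2,-0.02,-0.01,0],
    [-0.22,-0.02,-0.01,0],
    [-0.22,-0.02,-0.01,0]
  ]
}}

```text
t: 15.8
tcp_pos: [0.4203, -0.2189, 0.2453]
tool_rot: [0.086, 0.698, -0.096, 0.705]
force: [-0.2, 0.6, 0.1]
finger_gap: 0.003
```

```bash
python3 look.py l15; python3 - <<'E'
import pickle,cv2
from station import snapshot
c=pickle.load(open("wl.pkl","rb"));cv2.imwrite("pics/w15.png",c["image"])
c=snapshot("top");cv2.imwrite("pics/t15.png",cv2.resize(c["image"][90:250,240:450],None,fx=3.5,fy=3.5,interpolation=cv2.INTER_CUBIC))
E
```

```text
15.8 [ 0.42025791 -0.21893054  0.2453147 ] [-24.25610639 -22.67578804 245.31470338] [-0.23170208  0.61519079  0.0908927 ]
-20 [0.2243 0.0055 0.0056]
-10 [0.2242 0.0155 0.0056]
-5 [0.2242 0.0205 0.0056]
0 [0.2241 0.0255 0.0056]
```

View pics/l15.png

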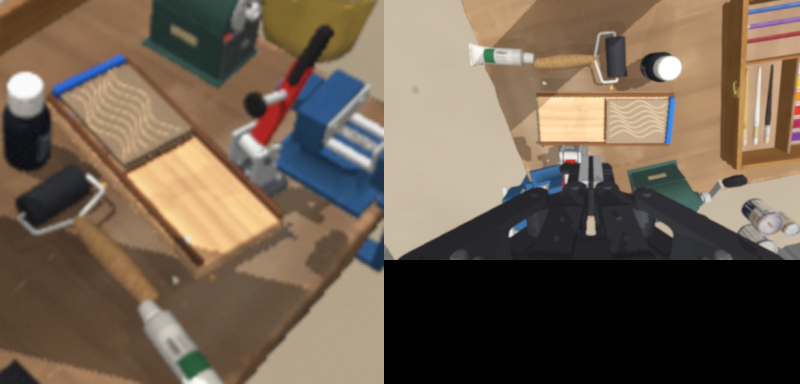

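View pics/w15.png

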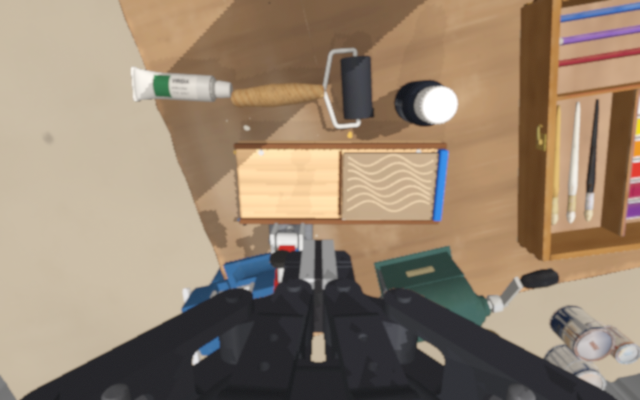

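View pics/t15.png

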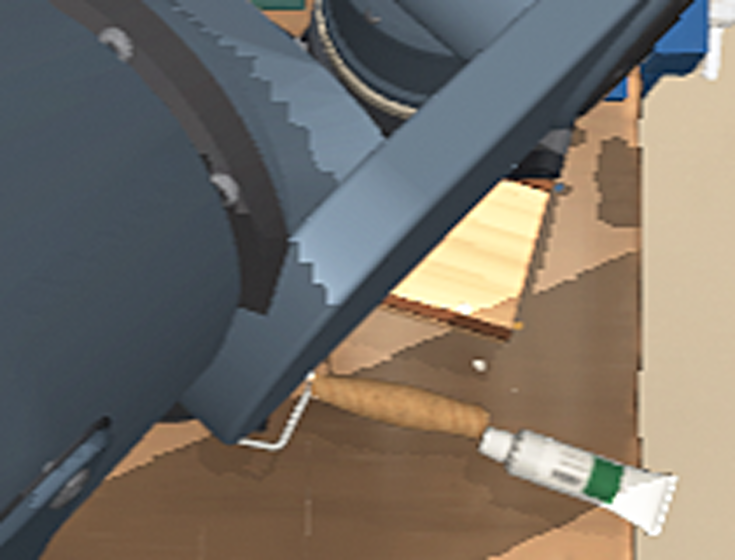

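```bash
python3 - <<'E'
import pickle,cv2,numpy as np
from station import snapshot
c=pickle.load(open("wl.pkl","rb"));a=cv2.resize(c["image"][135:230,325:460],None,fx=4,fy=4,interpolation=cv2.INTER_CUBIC)
cv2.imwrite("pics/w16.png",a)
E
```

```text
(no output)
```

View pics/w16.png

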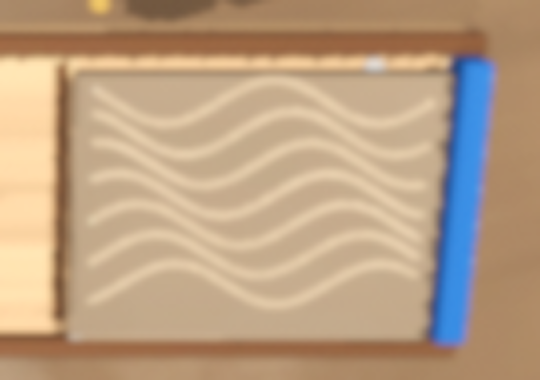

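The block is flush against the stop along its full width, with no bed visible between them. It is square in the channel, the clamp is open, the bystanders have not moved, and the gripper is clear. Handing in.

```bash
python3 -c "
from station import manip
print(manip.sense()['t'],manip.sense()['force']);print(manip.sign_off())"
```

```text
15.95 [ 0.30803927 -0.44847171 -0.63785461]
the job is handed in; nothing more can be done
None
```

The job is handed in at about 16 s: the clamp stands open by itself and the block rests against the blue stop.

- **Clamp:** I gripped the black handle from both sides and lifted it along its arc to just past vertical. On release it swung fully open, and the last scene picture still shows it open.
- **Block:** With the fingers shut, I slid it along the bed from the open end, then crept the last part. At the stop the advance stalled at 3.8 N. I gave one small nudge, which read about 8 N, then backed off and rose clear.
- **Last checks:** The close wrist crop shows the block flush and square against the stop, with no gap visible. The bottle, roller and tube look unmoved. The gripper was clear, with less than 1 N on it.
- **Disagreements:** The top and wrist cameras placed the bed about 5 mm apart, so I went by the wrist view, contact force and close crops. The arm hid the block and clamp in the final top view, so that view confirmed neither.

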